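Put the bore gauges back in their wells over the regrip stand

TASK

The pump's bores have been measured: put every bore gauge lying on the bench back in its own well, plug end down and fully home, one after the other from the longest to the shortest (a gauge's well has as many studs as the gauge has bands: the longer the gauge, the taller the well). The grip has to change for this, so first lay each gauge in the sloping trough of the stand with its plug end at the bottom stop, and let go of it there; its upper end then stands free, to be gripped for putting it away. Leave the pump parts and tools around it where they are.

Things in the scene. Friction and masses are not known exactly. Their poses are not given: they have to be found in the camera images.
- g4_center (a point): centre (half-way along, on the axis) of the longest bore gauge, 185 mm long: black square handle 26 x 26 mm, 140 mm long, with four brass bands at its end, and a round steel plug. x runs along it from plug to handle, y and z square to the handle's flats. Starts lying flat on the bench, axis 13 mm up. May be absent.
- g4_tip (a point): middle of the plug's end face of the longest gauge, 92.5 mm from its centre along -x (same axes). The plug is 22 mm thick and 45 mm long. The gauge weighs about 320 g and balances within 10 mm of its centre.
- g3_center (a point): centre (half-way along, on the axis) of the second-longest bore gauge, 160 mm long: black square handle 26 x 26 mm, 120 mm long, with three brass bands at its end, and a round steel plug. x runs along it from plug to handle, y and z square to the handle's flats. Starts lying flat on the bench, axis 13 mm up. May be absent.
- g3_tip (a point): middle of the plug's end face of the second-longest gauge, 80 mm from its centre along -x (same axes). The plug is 22 mm thick and 40 mm long. The gauge weighs about 270 g and balances within 10 mm of its centre.
- g2_center (a point): centre (half-way along, on the axis) of the third-longest bore gauge, 135 mm long: black square handle 26 x 26 mm, 100 mm long, with two brass bands at its end, and a round steel plug. x runs along it from plug to handle, y and z square to the handle's flats. Starts lying flat on the bench, axis 13 mm up. May be absent.
- g2_tip (a point): middle of the plug's end face of the third-longest gauge, 67.5 mm from its centre along -x (same axes). The plug is 22 mm thick and 35 mm long. The gauge weighs about 220 g and balances within 10 mm of its centre.
- g1_center (a point): centre (half-way along, on the axis) of the shortest bore gauge, 110 mm long: black square handle 26 x 26 mm, 80 mm long, with one brass band at its end, and a round steel plug. x runs along it from plug to handle, y and z square to the handle's flats. Starts lying flat on the bench, axis 13 mm up. May be absent.
- g1_tip (a point): middle of the plug's end face of the shortest gauge, 55 mm from its centre along -x (same axes). The plug is 22 mm thick and 30 mm long. The gauge weighs about 170 g and balances within 10 mm of its centre.
- well4_floor (a point): centre of the inner floor of the longest gauge's well: a fixed grey square upright box open at the top, 50 mm outside, 38 mm inside, rim 79 mm above this floor point; 4 brass stud(s) on a tab on its +x side, tallest of the four. z is up, y runs along the row of wells (80 mm apart). Their order varies.
- well3_floor (a point): centre of the inner floor of the second-longest gauge's well: a fixed grey square upright box open at the top, 50 mm outside, 38 mm inside, rim 64 mm above this floor point; 3 brass stud(s) on a tab on its +x side, second-tallest of the four. z is up, y runs along the row of wells (80 mm apart). Their order varies.
- well2_floor (a point): centre of the inner floor of the third-longest gauge's well: a fixed grey square upright box open at the top, 50 mm outside, 38 mm inside, rim 49 mm above this floor point; 2 brass stud(s) on a tab on its +x side, third-tallest of the four. z is up, y runs along the row of wells (80 mm apart). Their order varies.
- well1_floor (a point): centre of the inner floor of the shortest gauge's well: a fixed grey square upright box open at the top, 50 mm outside, 38 mm inside, rim 34 mm above this floor point; 1 brass stud(s) on a tab on its +x side, lowest of the four. z is up, y runs along the row of wells (80 mm apart). Their order varies.
- trough: green sloping trough of the fixed regrip stand. Origin, 100 mm above the bench: where the middle of a gauge's plug end face rests against the stop plate at the lower end. x points up the slope, 45 degrees above level (a gauge's axis lies on this line), y level across the trough, z square to the slope, up and away from it. A gauge laid here stays when let go.
- trough_end (a point): upper end of the trough on the gauge's axis line, 100 mm up the slope from the stop. The handle lies on a tongue 13 mm below that line, 20 mm wide (narrower than the handle: fingers can straddle both). Only the lowest 56 mm have cheeks, 34 mm apart inside, 46 mm outside, reaching 11 mm above the line; above them the gauge is free on both sides.
Things that resemble listed ones, but are neither listed nor needed, are in the scene too. Leave any pink look-alike of the part that bears g1_center alone.

How it is judged:
On the way, in this order (a step that is already met when the one before it is completed fails the run):
1. the longest gauge rests in the tilted stand, plug end at the bottom, let go (distance between g4_tip and trough below 0.035 m and angle between the x axis of g4_center and the x axis of trough, either way round below 0.2 rad and x of g4_center in the frame of trough above 0.02 m and linear speed of g4 below 0.03 m/s and contact force between the fingers and g4 below 0.1 N), for 0.2 s.
2. then it stands plug down in its own well, let go (distance between g4_tip and well4_floor below 0.025 m and angle between g4_center's own x axis and vertical below 0.3 rad and linear speed of g4 below 0.03 m/s and contact force between the fingers and g4 below 0.1 N), for 0.2 s.
3. the second-longest gauge rests in the tilted stand, plug end at the bottom, let go (distance between g3_tip and trough below 0.035 m and angle between the x axis of g3_center and the x axis of trough, either way round below 0.2 rad and x of g3_center in the frame of trough above 0.02 m and linear speed of g3 below 0.03 m/s and contact force between the fingers and g3 below 0.1 N), for 0.2 s.
4. then it stands plug down in its own well, let go (distance between g3_tip and well3_floor below 0.025 m and angle between g3_center's own x axis and vertical below 0.3 rad and linear speed of g3 below 0.03 m/s and contact force between the fingers and g3 below 0.1 N), for 0.2 s.
5. the third-longest gauge rests in the tilted stand, plug end at the bottom, let go (distance between g2_tip and trough below 0.035 m and angle between the x axis of g2_center and the x axis of trough, either way round below 0.2 rad and x of g2_center in the frame of trough above 0.02 m and linear speed of g2 below 0.03 m/s and contact force between the fingers and g2 below 0.1 N), for 0.2 s.
6. then it stands plug down in its own well, let go (distance between g2_tip and well2_floor below 0.025 m and angle between g2_center's own x axis and vertical below 0.3 rad and linear speed of g2 below 0.03 m/s and contact force between the fingers and g2 below 0.1 N), for 0.2 s.
7. the shortest gauge rests in the tilted stand, plug end at the bottom, let go (distance between g1_tip and trough below 0.035 m and angle between the x axis of g1_center and the x axis of trough, either way round below 0.2 rad and x of g1_center in the frame of trough above 0.02 m and linear speed of g1 below 0.03 m/s and contact force between the fingers and g1 below 0.1 N), for 0.2 s.
8. then it stands plug down in its own well, let go (distance between g1_tip and well1_floor below 0.025 m and angle between g1_center's own x axis and vertical below 0.3 rad and linear speed of g1 below 0.03 m/s and contact force between the fingers and g1 below 0.1 N), for 0.2 s.
At the end, for the whole second after the job is handed in: every gauge present stands plug down in its own well, plug end within 25 mm of the middle of the well's floor, leaning less than 0.3 rad, at rest and let go (all of step 2 and all of step 4 and all of step 6 and all of step 8); the robot touches nothing.
It fails at once if a pump part or tool lying about is shifted by more than 60 mm (distance of any of cover, bearing, bush, collar, tapblock, hammer, locker_glue from where it was at the start of the episode above 0.06 m).
Of g4, g3, g2, g1 only 3 to 4 are there at a start; the rules pass over those that are not, and their reading is None.
At some moment in a run one of g4, g3, g2, g1 may be knocked a few centimetres aside while the robot is not near it.
Once in a run the grip may slacken for a moment while it holds something.
It also fails if it takes over 210 s, if anything falls off the work surface, if the arm or the gripper's body presses on something with over 40 N, if the wrist force passes 120 N, or if a joint passes its speed limit or range.

ROBOT

A 7-joint arm with a two-finger parallel gripper is mounted at the origin on the work surface. World frame = base frame: x ahead of the robot, y to its left, z up, the work surface at z = 0. Lengths are in m, angles in rad, forces in N, time in s.
With the tool pointing down it reaches from about 0.4 to 0.9 m from the base axis. Payload 5.5 kg.
Tool frame: the origin (TCP) lies midway between the tips of the shut fingers; the grasp point (between the pads) lies 19 mm behind it; z points along the fingers, y is the direction in which the jaws open and shut (so a half turn about z gives the same grasp; the last joint's range is limited). The gripper opens to 92 mm and grips with 3 to 60 N. Pads are 19 mm wide; open, the fingers measure 130 mm over their backs; the gripper's body (75 mm by 190 mm) begins 47 mm behind the grasp point.
Start: joints at [-0.865, 0.501, -0.427, 1.55, 0.221, 1.138, -0.21], TCP at [0.278, 0.587, 0.227] pointing down, gripper open.
Joint ranges: [-2.88, 2.88], [-0.31, 2.03], [-1.54, 1.56], [0.2, 2.42], [-1.41, 4.55], [0.19, 2.02], [-2.57, 2.57]. Speed limits (rad/s): [2.57, 2.57, 3.14, 3.14, 3.14, 3.14, 3.14].

INTERFACE

Orientations are given as [roll, pitch, yaw] about the fixed x, y, z axes, in that order (R = Rz(yaw) Ry(pitch) Rx(roll)).
In Python, from bench import env, read_camera gives the robot as it stands.
- The arm moves only by the shell command python3 -m crank 'ROWS' [OPENING] [FORCE]. ROWS is text: rows parted by semicolons, each of 6 numbers parted by spaces: the shift along the tool's x, y, z in mm, then the turn, a rotation vector about the tool's x, y, z in degrees. A call has exactly 10 rows; each row is the pose to reach, as a shift and turn from the pose measured when the call began, along the tool's axes at that moment; what a row does not reach only later rows make up. A row lasts 1/8 s, in which the tool goes at most 62.5 mm and 10.7 degrees, less where a joint would pass 70% of its speed; a pose out of reach is approached as far as the arm can. A call with a gripper value outside its range is refused whole. OPENING is the closure in counts, from 0 (fully open) to 255 (shut), set as the call begins (- or left out, the last holds). The fingers move at their own pace and stop on an object; FORCE is the grip in N (left out, the last holds). Time passes only in rows, so rows that repeat a pose let the fingers close, or fill a call up. It gives the time, the measured TCP pose, the force and the opening at its end, in the units of the state.
- env.observe(): the state, without advancing time (a new reading comes with each control period).
- read_camera(name): name is "scene" or "top"; returns a dict with "pixels" (420x560x3 uint8, red, green, blue), "intrinsics" (3x3 intrinsics, pixels), "distortion" ([k1, k2, p1, p2, k3] as OpenCV has them; the pictures are not rectified), "R" (3x3) and "t" (3): a world point X has camera coordinates R X + t. Camera axes: x right, y down, z forward; pixel columns grow to the right and rows downward; lengths in m; the calibration is good to about 2 mm. A picture is of the moment at which its call begins. There is no depth.
- env.close_job(): hands the job in, once; it reports no verdict.
The state is a dict: "t": time; "q": joint angles; "qd": joint speeds; "joint_efforts": joint torques, N m; "tcp_pos": TCP position; "orientation": TCP orientation; "force": force on the tool from outside, world axes, zero at the start; "wrist_torque": the same for the moment, N m; "finger_gap": finger opening in m.
Only numpy, scipy, OpenCV 4.12 (cv2) and the standard library are available. Lean on these libraries where they do the work, as an engineer would, in place of code of your own. Each camera call takes 0.05 s, during which the arm holds its last target. There are 200 camera calls.

## Working session

There is one attempt and no reset: what is moved stays moved. The work goes in short steps, Python scripts to look and compute and a shell command to move; the robot and the scene stay as the last step left them, time stands still between calls to the robot, and variables do not carry over. Pictures are saved under pics/ and viewed, about 12 in all and at most 16, crops included, and the job is handed in when it is done.

```bash
mkdir -p pics; ls; python3 - <<'E'
from bench import env, read_camera
import cv2,numpy as np
s=env.observe(); print(s['t'],s['tcp_pos'],s['orientation'],s['finger_gap'])
for n in("scene","top"):
    c=read_camera(n); cv2.imwrite(f'pics/{n}0.png',cv2.resize(c['pixels'][:,:,::-1],(800,600),interpolation=cv2.INTER_CUBIC))
    print(n,c['intrinsics'],c['distortion'],(-c['R'].T@c['t']),c['R'])
E
```

```text
pics
0.0 [0.27826259 0.5866794  0.2256866 ] [-3.13971531e+00 -6.02893670e-05  2.69880290e+00] 0.09162113604156975
scene [[398.48083929   0.         279.01717745]
 [  0.         398.48083929 217.727721  ]
 [  0.           0.           1.        ]] [-0.06358161  0.          0.          0.          0.        ] [1.14217393 0.19465355 1.1287982 ] [[-0.26785684  0.96339306  0.01124847]
 [ 0.80821233  0.23103576 -0.54167823]
 [-0.52444785 -0.13600107 -0.84051066]]
top [[398.11187822   0.         278.1629678 ]
 [  0.         398.11187822 202.94793984]
 [  0.           0.           1.        ]] [-0.07012813  0.          0.          0.          0.        ] [0.41509294 0.00974664 1.03717912] [[-0.02945659 -0.99922376 -0.02615704]
 [-0.99560484  0.0316572  -0.08814097]
 [ 0.08890061  0.02344574 -0.99576452]]
```

View pics/scene0.png

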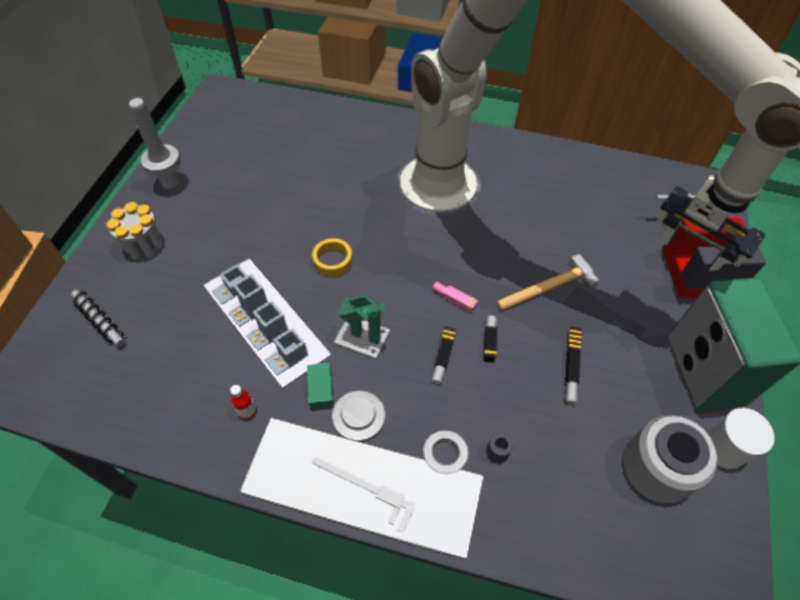

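View pics/top0.png

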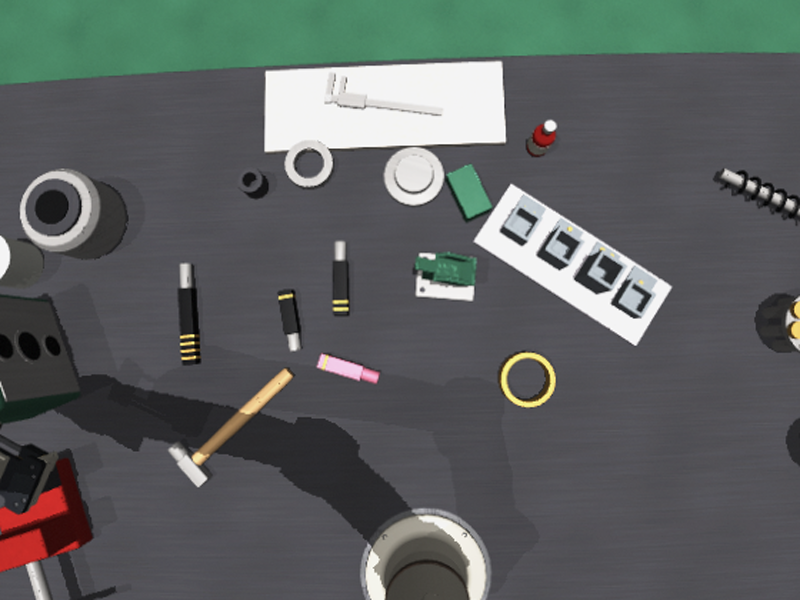

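Scene: the 4-band gauge is at top-picture px (188,313), a 2/3-band one at (340,278), a 1-band one at (288,320), and a pink look-alike at (348,368), which I'll leave alone. The stand is at (445,272) and the wells run from (522,220) to (635,292). Next, close crops of these.

```bash
python3 - <<'E'
import cv2
from bench import read_camera
t=read_camera("top")['pixels'][:,:,::-1]; s=read_camera("scene")['pixels'][:,:,::-1]
# composite: left gauges top (orig 110..270 x 160..260) x5 ; 
cv2.imwrite('pics/c1.png',cv2.resize(t[150:270,110:270],(800,600),interpolation=cv2.INTER_CUBIC))
cv2.imwrite('pics/c2.png',cv2.resize(t[110:260,280:480],(800,600),interpolation=cv2.INTER_CUBIC))
cv2.imwrite('pics/c3.png',cv2.resize(s[170:290,130:290],(800,600),interpolation=cv2.INTER_CUBIC))
E
```

```text
(no output)
```

View pics/c1.png

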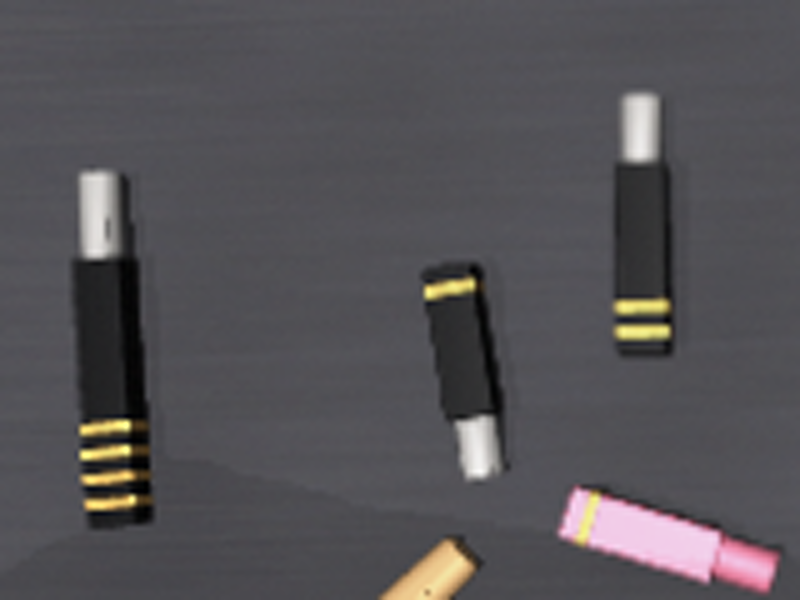

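View pics/c2.png

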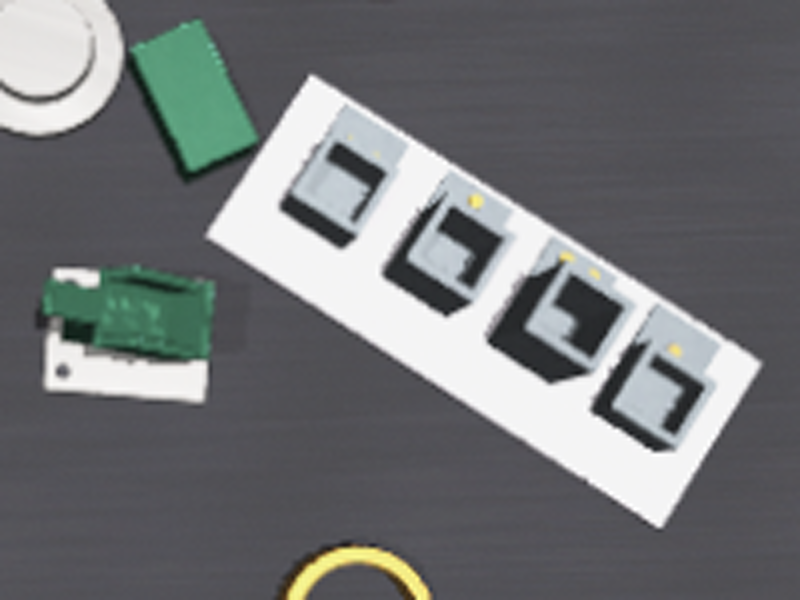

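View pics/c3.png

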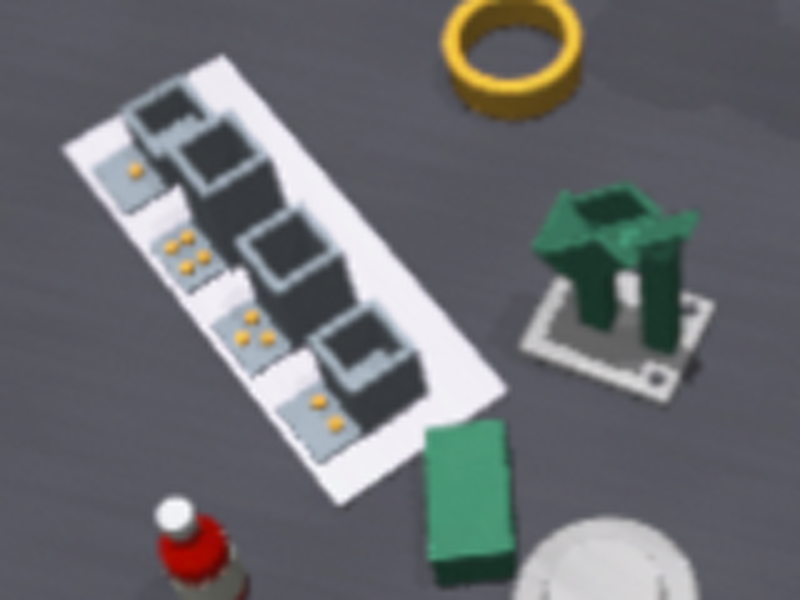

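The c1–c3 crops show g4 (four bands), g2 (two bands, c1 (640,225)) and g1 (one band, c1 (460,375)). g3 is absent, and the pink one-band part at c1 (665,535) is the look-alike. Well order from left in c2 is 2, 3, 4, 1. The trough's stop end is on the right in c2 and its tongue points left (+y). I'll fit all of this and overlay it to check.

```bash
cat > h.py <<'E'
import numpy as np, cv2
from scipy.spatial.transform import Rotation as Ro
from scipy.optimize import least_squares
def proj(c,P):
    P=np.atleast_2d(np.array(P,float))
    return cv2.projectPoints(P,cv2.Rodrigues(c['R'])[0],c['t'],c['intrinsics'],np.array(c['distortion']))[0][:,0]
def at_z(c,uv,z):
    p=cv2.undistortPoints(np.array([[uv]],float),c['intrinsics'],np.array(c['distortion']))[0,0]
    d=c['R'].T@np.array([p[0],p[1],1]); o=-c['R'].T@c['t']; return o+d*(z-o[2])/d[2]
def orig(p,s,off): return (np.array(p,float)+.5)/s-.5+off
def box(T,lo,hi):
    return [T@np.array([a,b,d,1]) for a in(lo[0],hi[0]) for b in(lo[1],hi[1]) for d in(lo[2],hi[2])]
E12=[(0,1),(2,3),(4,5),(6,7),(0,2),(1,3),(4,6),(5,7),(0,4),(1,5),(2,6),(3,7)]
def frame(p,x,z):
    x=np.array(x,float);x/=np.linalg.norm(x);z=np.array(z,float);y=np.cross(z,x);y/=np.linalg.norm(y);T=np.eye(4)
    T[:3,:3]=np.c_[x,y,np.cross(x,y)];T[:3,3]=p;return T
def trough_T(x,y,yaw):
    u=np.array([np.cos(yaw),np.sin(yaw),0]); s=np.sqrt(.5)
    return frame([x,y,.1],u*s+[0,0,s],-u*s+[0,0,s])
def draw(c,img,s,off,T,lo,hi,col):
    q=proj(c,[b[:3] for b in box(T,lo,hi)]); q=((q-off+.5)*s-.5)
    for i,j in E12: cv2.line(img,tuple(int(v) for v in q[i]),tuple(int(v) for v in q[j]),col,1,cv2.LINE_AA)
def crop(c,x0,y0,w,h,s): return cv2.resize(np.ascontiguousarray(c['pixels'][y0:y0+h,x0:x0+w,::-1]),(w*s,h*s),interpolation=cv2.INTER_CUBIC)
E
cat > fit.py <<'E'
from h import *
from bench import read_camera
t=read_camera('top'); sc=read_camera('scene')
G={}
for n,pl,ha,L in(('g4',(99,172),(107,520),.185),('g2',(640,93),(641,348),.135),('g1',(483,478),(451,268),.110)):
    a=at_z(t,orig(pl,5,(110,150)),.018);b=at_z(t,orig(ha,5,(110,150)),.026);d=(b-a)[:2]
    m=(a+b)/2;m[2]=.013;G[n]=(m,np.arctan2(d[1],d[0]));print(n,m.round(4),'yaw',round(G[n][1],3),'len',np.linalg.norm(d).round(4),L)
H={4:.079,3:.064,2:.049,1:.034};K={2:0,3:1,4:2,1:3}
ct={2:(342,186),3:(458,240),4:(577,313),1:(662,393)};cs={4:(219,155),3:(290,248),2:(361,344)}
def wpos(p,k): return np.array([p[0]-np.cos(p[2])*.08*K[k],p[1]-np.sin(p[2])*.08*K[k],p[3]])
def f(p):
    r=[]
    for k in ct:r+=list(proj(t,wpos(p,k)+[0,0,H[k]])[0]-orig(ct[k],4,(280,110)))
    for k in cs:r+=list(proj(sc,wpos(p,k)+[0,0,H[k]])[0]-orig(cs[k],5,(130,170)))
    return r
w=least_squares(f,[.6,-.15,1.0,.005]);print('wells',w.x.round(4),'rms',np.sqrt(np.mean(w.fun**2)).round(2))
for k in K:print(k,wpos(w.x,k).round(4))
e=[(79.9,0)]
def g(p):
    T=trough_T(*p)
    P=lambda x,y,z:(T@[x,y,z,1])[:3]
    return np.concatenate([proj(t,P(.1,0,-.013))[0]-orig((43,300),4,(280,110)),proj(sc,P(.1,0,-.013))[0]-orig((692,226),5,(130,170)),
      proj(t,P(0.0,.023,.011))[0]-orig((208,358),4,(280,110)),proj(t,P(0.0,-.023,.011))[0]-orig((214,282),4,(280,110))])
a=least_squares(g,[.55,-.1,1.57]);print('trough',a.x.round(4),a.fun.round(1))
np.save('fit.npy',np.r_[w.x,a.x])
T=trough_T(*a.x)
A=crop(t,280,165,75,60,10)[:, :400] if 0 else crop(t,284,170,50,50,8); B=crop(sc,232,200,50,50,8)
for c,I,off in((t,A,(284,170)),(sc,B,(232,200))):
    draw(c,I,8,np.array(off),T,(0,-.023,-.013),(.056,.023,.011),(0,0,255)); draw(c,I,8,np.array(off),T,(.056,-.01,-.013),(.1,.01,-.013),(0,255,255))
C=crop(t,300,120,100,100,4);D=crop(sc,140,170,80,80,5)
for c,I,s,off in((t,C,4,(340,120)),(sc,D,5,(140,170))):
    if c is t: I[:]=crop(t,340,120,100,100,4)
    for k in K:
        Tw=np.eye(4);y=w.x[2]-np.pi/2;Tw[:3,:3]=Ro.from_euler('z',y).as_matrix();Tw[:3,3]=wpos(w.x,k)
        draw(c,I,s,np.array(off),Tw,(-.025,-.025,0),(.025,.025,H[k]),(0,0,255))
cv2.imwrite('pics/ov1.png',cv2.resize(np.vstack([np.hstack([A,B]),np.hstack([C,D])]),(800,800))[:, :][0:800])
E
python3 fit.py; python3 -c "
import cv2;i=cv2.imread('pics/ov1.png');cv2.imwrite('pics/ov1b.png',cv2.resize(i,(600,600)))"
```

```text
g4 [0.4776 0.4202 0.013 ] yaw -3.099 len 0.1823 0.185
g2 [0.5336 0.1371 0.013 ] yaw 3.133 len 0.1331 0.135
g1 [0.4571 0.2283 0.013 ] yaw 0.123 len 0.1088 0.11
wells [ 0.6149 -0.186   0.9681  0.0119] rms 0.63
2 [ 0.6149 -0.186   0.0119]
3 [ 0.5696 -0.2519  0.0119]
4 [ 0.5242 -0.3179  0.0119]
1 [ 0.4789 -0.3838  0.0119]
trough [ 0.5265 -0.0831  1.4792] [ 2.5 -0.4 -2.3 -1.7 -2.1  0.2 -2.7 -0.3]
```

View pics/ov1b.png

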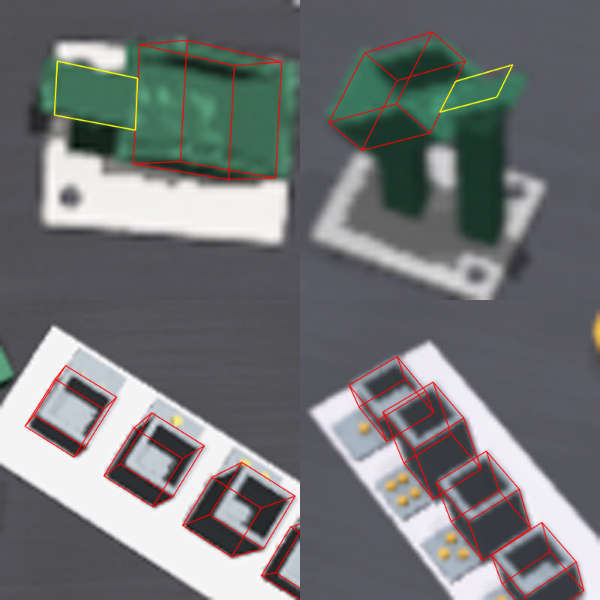

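The wells fit well. The trough is about 4 mm off because the stop plate has thickness, so I'll refit it, and meanwhile work out the first approach.

```bash
cat > fit2.py <<'E'
from h import *
from bench import read_camera
t=read_camera('top'); sc=read_camera('scene')
def g(p):
    T=trough_T(*p)
    P=lambda x,y,z:(T@[x,y,z,1])[:3]
    return np.concatenate([proj(t,P(.1,0,-.013))[0]-orig((43,85),6,(284,170)),proj(sc,P(.1,0,-.013))[0]-orig((220,90),6,(232,200)),
      proj(t,P(-.006,.023,.011))[0]-orig((208,358),4,(280,110)),proj(t,P(-.006,-.023,.011))[0]-orig((214,282),4,(280,110))])
a=least_squares(g,[.55,-.1,1.57]);print('trough',a.x.round(4),a.fun.round(1))
f=np.load('fit.npy');f[4:]=a.x;np.save('fit.npy',f)
for p in((45,390),(205,403)):print(at_z(t,orig(p,4,(280,110)),.006).round(4))
E
cat > go.py <<'E'
# go.py: rows from present pose to target TCP pose; args x y z yaw tilt  (tilt about the tool's y after pointing down)
from h import *
from bench import env
def rel(p,R,show=1):
    s=env.observe(); R0=Ro.from_euler('xyz',s['orientation'])
    d=R0.inv().apply(np.array(p)-s['tcp_pos'])*1000; w=(R0.inv()*R).as_rotvec(degrees=True)
    print('mm',d.round(1),'deg',w.round(1),'|',np.linalg.norm(d).round(0),np.linalg.norm(w).round(0)); return d,w
def down(yaw,tilt=0): return Ro.from_euler('z',yaw)*Ro.from_euler('x',np.pi)*Ro.from_euler('y',tilt)
def st():
    s=env.observe();print('t',round(s['t'],2),s['tcp_pos'].round(4),s['orientation'].round(3),'gap',round(s['finger_gap'],4),'q',np.round(s['q'],2),'F',np.round(s['force'],1))
E
python3 fit2.py; python3 - <<'E'
from go import *
st()
# g4: grasp 95mm from tip -> ~centre ; yaw of tool x = gauge x
print(rel([.478,.420,.12],down(-3.099)))
E
```

```text
trough [ 0.5273 -0.0812  1.4739] [ 1.3 -0.  -2.1 -1.  -1.4  0.1 -1.8 -0.2]
[0.4952 0.0013 0.006 ]
[ 0.4835 -0.102   0.006 ]
t 0.4 [0.2784 0.5873 0.2266] [-3.141 -0.     2.699] gap 0.0917 q [-0.86  0.5  -0.43  1.55  0.22  1.14 -0.21] F [ 0.2  0.4 -0.6]
mm [-252.   -65.6  106.6] deg [ -0.   -0.  -27.8] | 281.0 28.0
(array([-252.00423424,  -65.60551431,  106.57578764]), array([-1.53707964e-02, -5.30062113e-03, -2.78039740e+01]))
```

```bash
R='-252 -66 20 0 0 -27.8'; python3 -m crank "-252 -66 20 0 0 -27.8;-252 -66 20 0 0 -27.8;-252 -66 20 0 0 -27.8;-252 -66 20 0 0 -27.8;-252 -66 20 0 0 -27.8;-252 -66 20 0 0 -27.8;-252 -66 20 0 0 -27.8;-252 -66 20 0 0 -27.8;-252 -66 100 0 0 -27.8;-252 -66 100 0 0 -27.8" 0 40
python3 - <<'E'
from go import *
from bench import read_camera
st()
c=read_camera('scene')
cv2.imwrite('pics/a1.png',crop(c,350,180,150,120,5))
rel([.478,.420,.004],down(-3.099))
E
```

```text
t: 1.65
tcp_pos: [0.4748, 0.4184, 0.1231]
orientation: [-3.137, -0.005, -3.097]
force: [-0.8, -0.5, 0.2]
finger_gap: 0.0917
t 1.65 [0.4748 0.4184 0.1231] [-3.137 -0.005 -3.097] gap 0.0917 q [-0.44  0.59 -0.44  1.67  0.3   0.95  0.62] F [-0.8 -0.5  0.2]
mm [ -4.    2.2 118.2] deg [-0.3 -0.4  0.1] | 118.0 0.0
```

View pics/a1.png

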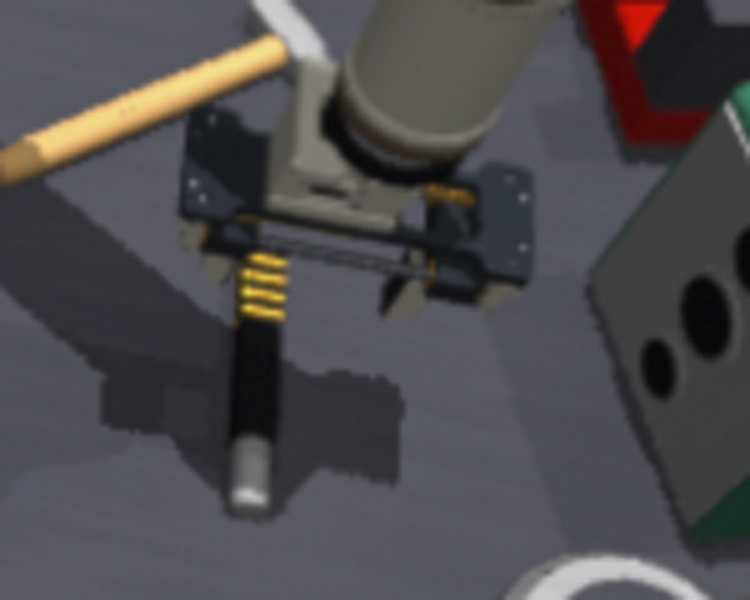

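```bash
python3 -m crank "-4 2 40 -0.3 -0.4 0;-4 2 80 -0.3 -0.4 0;-4 2 105 -0.3 -0.4 0;-4 2 112 -0.3 -0.4 0;-4 2 118 -0.3 -0.4 0;-4 2 118 -0.3 -0.4 0;-4 2 118 -0.3 -0.4 0;-4 2 118 -0.3 -0.4 0;-4 2 118 -0.3 -0.4 0;-4 2 118 -0.3 -0.4 0" 0 40
python3 -m crank "0 0 0 0 0 0;0 0 0 0 0 0;0 0 0 0 0 0;0 0 0 0 0 0;0 0 0 0 0 0;0 0 0 0 0 0;0 0 0 0 0 0;0 0 0 0 0 0;0 0 0 0 0 0;0 0 0 0 0 0" 255 40
python3 - <<'E'
from go import *
st()
f=np.load('fit.npy');T=trough_T(*f[4:])
u=T[:3,0];z=T[:3,2];o=T[:3,3]
def place(d,h,zz):  # gauge gripped d from tip, axis h behind TCP ; TCP
    return o+u*d+z*(zz-h)
R=Ro.from_matrix(np.c_[u,-T[:3,1],-z])
print('trough R',R.as_euler('xyz'))
print(place(.0925,.009,0),place(.0925,.009,.08))
E
```

```text
t: 2.95
tcp_pos: [0.4781, 0.4198, 0.0043]
orientation: [3.141, 0.001, -3.097]
force: [-0.2, 0.4, -0.1]
finger_gap: 0.092
t: 4.2
tcp_pos: [0.4781, 0.4199, 0.0043]
orientation: [3.141, 0.001, -3.097]
force: [0.1, 1.4, -0.0]
finger_gap: 0.026
t 4.2 [0.4781 0.4199 0.0043] [ 3.141e+00  1.000e-03 -3.097e+00] gap 0.026 q [-0.49  0.75 -0.38  1.71  0.38  0.75  0.56] F [ 0.1  1.4 -0. ]
trough R [ 3.14159265 -0.78539816  1.47394208]
[ 0.53425579 -0.00978157  0.15904342] [ 0.52878545 -0.06608499  0.21561196]
```

```bash
cat >> go.py <<'E'
f=np.load('fit.npy');T=trough_T(*f[4:]);u=T[:3,0];tz=T[:3,2];o=T[:3,3]
Rlay=Ro.from_matrix(np.c_[u,-T[:3,1],-tz])
Rup=Ro.from_matrix(np.c_[-tz,-T[:3,1],-u])
def lay(d,h,a,b): return o+u*(d+a)+tz*(b-h)
E
python3 -m crank "0 0 -60 0 0 0;0 0 -120 0 0 0;0 0 -180 0 0 0;0 0 -220 0 0 0;0 0 -250 0 0 0;0 0 -250 0 0 0;0 0 -250 0 0 0;0 0 -250 0 0 0;0 0 -250 0 0 0;0 0 -250 0 0 0" - 50
python3 - <<'E'
from go import *
st(); rel([.5,.1,.3],down(1.474))
E
```

```text
t: 5.45
tcp_pos: [0.4776, 0.4195, 0.2536]
orientation: [3.141, 0.0, -3.097]
force: [-0.5, -0.1, -2.7]
finger_gap: 0.0254
t 5.45 [0.4776 0.4195 0.2536] [ 3.141  0.    -3.097] gap 0.0254 q [-0.41  0.46 -0.49  1.56  0.23  1.18  0.68] F [-0.5 -0.1 -2.7]
mm [  -8.2 -320.2  -46.5] deg [ 0.  -0.  98.1] | 324.0 98.0
```

```bash
python3 -m crank "-1 -32 -20 0 0 9.8;-2 -64 -46 0 0 19.6;-3 -96 -46 0 0 29.4;-3 -128 -46 0 0 39.2;-4 -160 -46 0 0 49;-5 -192 -46 0 0 58.8;-6 -224 -46 0 0 68.6;-7 -256 -46 0 0 78.4;-8 -288 -46 0 0 88.2;-8 -320 -46 0 0 98"
python3 - <<'E'
from go import *
st(); rel(lay(.0925,.009,.005,.08),Rlay)
E
```

```text
t: 6.7
tcp_pos: [0.4998, 0.0993, 0.2996]
orientation: [3.141, -0.0, 1.47]
force: [0.3, -0.6, -2.8]
finger_gap: 0.0258
t 6.7 [0.4998 0.0993 0.2996] [ 3.141 -0.     1.47 ] gap 0.0258 q [-0.14  0.15 -0.12  1.82  0.02  1.17 -0.37] F [ 0.3 -0.6 -2.8]
mm [-158.2   45.4   80.4] deg [ 0.1 45.  -0.2] | 183.0 45.0
```

```bash
python3 -m crank "-30 9 0 0 8 0;-60 18 0 0 16 0;-90 27 0 0 24 0;-120 36 10 0 32 0;-150 45 30 0 40 0;-158 45 55 0 45 0;-158 45 80 0 45 0;-158 45 80 0 45 0;-158 45 80 0 45 0;-158 45 80 0 45 0"
python3 - <<'E'
from go import *
from bench import read_camera
st(); rel(lay(.0925,.009,.005,.002),Rlay)
t=read_camera('top');s=read_camera('scene')
cv2.imwrite('pics/a2.png',np.hstack([crop(t,270,150,80,100,5),crop(s,210,160,80,100,5)]))
E
```

```text
t: 7.95
tcp_pos: [0.5297, -0.0612, 0.2214]
orientation: [3.136, -0.785, 1.477]
force: [0.0, 0.1, -2.7]
finger_gap: 0.0253
t 7.95 [ 0.5297 -0.0612  0.2214] [ 3.136 -0.785  1.477] gap 0.0253 q [ 0.48  0.5   0.05  1.8  -0.75  1.33  0.8 ] F [ 0.   0.1 -2.7]
mm [-2.5 -0.7 78.6] deg [0.2 0.  0.1] | 79.0 0.0
```

View pics/a2.png

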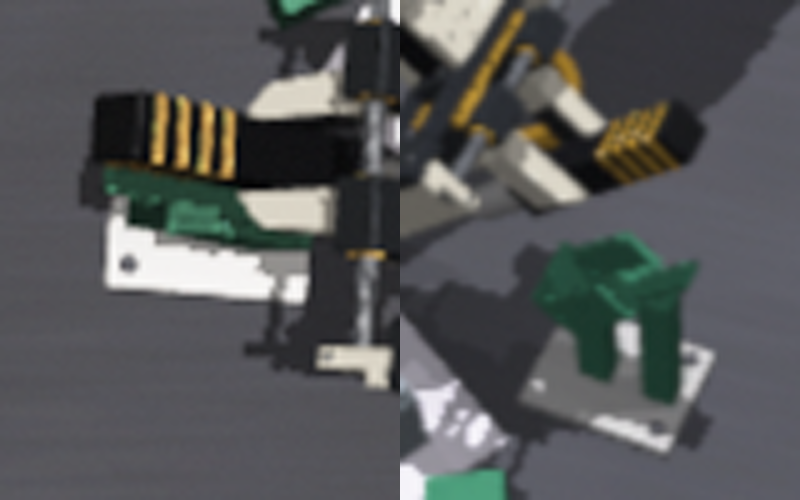

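The picture shows the gauge held at 45° over the trough, plug end to the stop side, bands at (195,135). Lowering it now.

```bash
python3 -m crank "-2 -1 20 0 0 0;-2 -1 35 0 0 0;-2 -1 48 0 0 0;-2 -1 58 0 0 0;-2 -1 64 0 0 0;-2 -1 68 0 0 0;-2 -1 70 0 0 0;-2 -1 70 0 0 0;-2 -1 70 0 0 0;-2 -1 70 0 0 0"
python3 -m crank "0 0 2 0 0 0;0 0 4 0 0 0;0 0 6 0 0 0;0 0 7 0 0 0;0 0 7 0 0 0;0 0 7 0 0 0;0 0 7 0 0 0;0 0 7 0 0 0;0 0 7 0 0 0;0 0 7 0 0 0"
python3 - <<'E'
from go import *
st(); rel(lay(.0925,.009,.005,.002),Rlay)
E
```

```text
t: 9.3
tcp_pos: [0.5334, -0.0141, 0.1701]
orientation: [3.137, -0.784, 1.475]
force: [-0.0, -1.4, -1.7]
finger_gap: 0.0255
t: 10.55
tcp_pos: [0.5339, -0.0092, 0.1652]
orientation: [3.137, -0.784, 1.475]
force: [-0.7, -0.7, -3.1]
finger_gap: 0.0257
t 10.55 [ 0.5339 -0.0092  0.1652] [ 3.137 -0.784  1.475] gap 0.0257 q [ 0.42  0.55  0.01  1.88 -0.81  1.18  0.84] F [-0.7 -0.7 -3.1]
mm [0.3 0.4 2. ] deg [0.2 0.1 0. ] | 2.0 0.0
```

```bash
python3 -m crank "0 0 1 0 0 0;0 0 2 0 0 0;-1 0 3 0 0 0;-2 0 4 0 0 0;-2 0 4 0 0 0;-2 0 4 0 0 0;-2 0 4 0 0 0;-2 0 4 0 0 0;-2 0 4 0 0 0;-2 0 4 0 0 0"
python3 -m crank "0 0 0 0 0 0;0 0 0 0 0 0;0 0 0 0 0 0;0 0 0 0 0 0;0 0 0 0 0 0;0 0 0 0 0 0;0 0 0 0 0 0;0 0 -10 0 0 0;0 0 -20 0 0 0;0 0 -30 0 0 0" 60
python3 - <<'E'
from go import *
from bench import read_camera
st()
t=read_camera('top');s=read_camera('scene')
cv2.imwrite('pics/a3.png',np.hstack([crop(t,270,150,80,100,5),crop(s,210,160,80,100,5)]))
E
```

```text
t: 11.8
tcp_pos: [0.5342, -0.0079, 0.1612]
orientation: [3.136, -0.785, 1.475]
force: [-2.2, -2.9, 4.5]
finger_gap: 0.0255
t: 13.05
tcp_pos: [0.5321, -0.0299, 0.1832]
orientation: [3.136, -0.784, 1.475]
force: [0.8, 0.0, -0.2]
finger_gap: 0.0702
t 13.05 [ 0.5321 -0.0299  0.1832] [ 3.136 -0.784  1.475] gap 0.0702 q [ 0.45  0.53  0.03  1.85 -0.79  1.23  0.83] F [ 0.8  0.  -0.2]
```

View pics/a3.png

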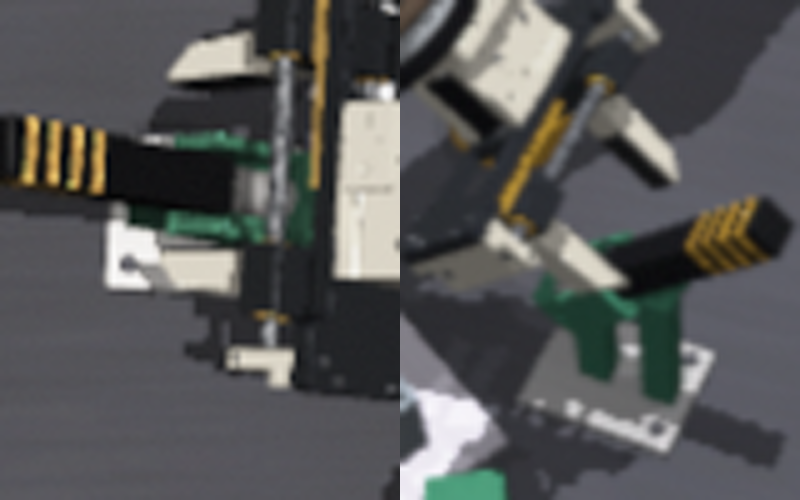

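```bash
python3 -m crank "0 0 -40 0 0 0;0 0 -80 0 0 0;0 0 -120 0 0 0;0 0 -120 0 0 0;0 0 -120 0 0 0;0 0 -120 0 0 0;0 0 -120 0 0 0;0 0 -120 0 0 0;0 0 -120 0 0 0;0 0 -120 0 0 0" 60
python3 - <<'E'
from go import *
st(); rel(o+u*.29,Rup); rel([.53,.03,.36],down(1.474))
E
```

```text
t: 14.4
tcp_pos: [0.5237, -0.1149, 0.2684]
orientation: [3.134, -0.783, 1.475]
force: [0.3, 0.7, -0.4]
finger_gap: 0.0706
t 14.4 [ 0.5237 -0.1149  0.2684] [ 3.134 -0.783  1.475] gap 0.0706 q [ 0.53  0.48  0.09  1.7  -0.71  1.46  0.79] F [ 0.3  0.7 -0.4]
mm [195.2  -0.4 142.6] deg [  0.4 -89.9  -0.3] | 242.0 90.0
mm [167.3  -7.8  37.2] deg [  0.4 -44.9  -0.1] | 172.0 45.0
```

```bash
python3 -m crank "35 0 0 0 -10 0;70 0 0 0 -20 0;105 0 0 0 -30 0;140 0 0 0 -40 0;170 0 10 0 -50 0;195 0 30 0 -60 0;195 0 60 0 -70 0;195 0 90 0 -80 0;195 0 120 0 -90 0;195 0 142 0 -90 0" 60
python3 - <<'E'
from go import *
st(); rel(o+u*.152,Rup)
E
```

```text
t: 15.65
tcp_pos: [0.5455, 0.1265, 0.3]
orientation: [-3.137, 0.791, 1.48]
force: [-0.6, 0.0, -0.3]
finger_gap: 0.0703
t 15.65 [0.5455 0.1265 0.3   ] [-3.137  0.791  1.48 ] gap 0.0703 q [-0.56  0.57 -0.1   1.49  0.6   1.69 -0.87] F [-0.6  0.  -0.3]
mm [ -5.4   2.  136.9] deg [-0.   0.3  0.2] | 137.0 0.0
```

```bash
python3 -m crank "-5 2 40 0 0 0;-5 2 75 0 0 0;-5 2 105 0 0 0;-5 2 120 0 0 0;-5 2 130 0 0 0;-5 2 137 0 0.3 0.2;-5 2 137 0 0.3 0.2;-5 2 137 0 0.3 0.2;-5 2 137 0 0.3 0.2;-5 2 137 0 0.3 0.2" 60
python3 - <<'E'
from go import *
st(); rel(o+u*.152,Rup)
E
python3 -m crank "0 0 0 0 0 0;0 0 0 0 0 0;0 0 0 0 0 0;0 0 0 0 0 0;0 0 0 0 0 0;0 0 0 0 0 0;0 0 0 0 0 0;0 0 0 0 0 0;0 0 0 0 0 0;0 0 0 0 0 0" 255 55
python3 - <<'E'
from go import *
st()
E
```

```text
t: 16.9
tcp_pos: [0.5379, 0.0263, 0.2072]
orientation: [-3.141, 0.785, 1.475]
force: [-0.4, 0.6, -1.0]
finger_gap: 0.0701
t 16.9 [0.5379 0.0263 0.2072] [-3.141  0.785  1.475] gap 0.0701 q [-0.46  0.57 -0.07  1.71  0.66  1.43 -0.91] F [-0.4  0.6 -1. ]
mm [-0.6 -0.1  0.2] deg [ 0. -0.  0.] | 1.0 0.0
t: 18.15
tcp_pos: [0.5379, 0.0263, 0.2072]
orientation: [-3.141, 0.785, 1.475]
force: [-0.3, 0.2, 0.2]
finger_gap: 0.0258
t 18.15 [0.5379 0.0263 0.2072] [-3.141  0.785  1.475] gap 0.0258 q [-0.46  0.57 -0.07  1.71  0.66  1.43 -0.91] F [-0.3  0.2  0.2]
```

```bash
python3 -m crank "-8 0 0 0 0 0;-20 0 0 0 0 0;-40 0 -5 0 0 0;-70 0 -15 0 0 0;-100 0 -30 0 0 0;-110 0 -40 0 8 0;-120 0 -50 0 16 0;-130 0 -60 0 25 0;-130 0 -70 0 35 0;-130 0 -80 0 45 0"
python3 - <<'E'
from go import *
st(); rel([.524,-.318,.34],down(.968))
E
```

```text
t: 19.4
tcp_pos: [0.5339, -0.0101, 0.3583]
orientation: [3.139, -0.004, 1.474]
force: [0.3, -0.3, -4.1]
finger_gap: 0.0256
t 19.4 [ 0.5339 -0.0101  0.3583] [ 3.139 -0.004  1.474] gap 0.0256 q [ 0.    0.16 -0.03  1.68  0.    1.3  -0.13] F [ 0.3 -0.3 -4.1]
mm [-307.5   19.7   16.9] deg [ 0.1 -0.3 29. ] | 309.0 29.0
```

```bash
python3 -m crank "-38 2 2 0 0 4;-77 5 4 0 0 7;-115 8 6 0 0 11;-154 10 8 0 0 15;-192 12 11 0 0 19;-230 15 13 0 0 22;-269 17 15 0 0 25;-300 19 17 0 0 29;-307 20 17 0.1 -0.3 29;-307 20 17 0.1 -0.3 29"
python3 - <<'E'
from go import *
from bench import read_camera
st(); rel([.5242,-.3179,.24],down(.968))
t=read_camera('top');s=read_camera('scene')
cv2.imwrite('pics/a4.png',np.hstack([crop(t,345,120,80,100,5),crop(s,135,120,80,100,5)]))
E
```

```text
t: 20.65
tcp_pos: [0.5241, -0.3174, 0.34]
orientation: [-3.141, -0.0, 0.968]
force: [0.3, 0.8, -2.6]
finger_gap: 0.0255
t 20.65 [ 0.5241 -0.3174  0.34  ] [-3.141 -0.     0.968] gap 0.0255 q [ 0.33  0.32  0.22  1.52 -0.07  1.31 -0.04] F [ 0.3  0.8 -2.6]
mm [ -0.4   0.5 100. ] deg [-0.1 -0.  -0. ] | 100.0 0.0
```

View pics/a4.png

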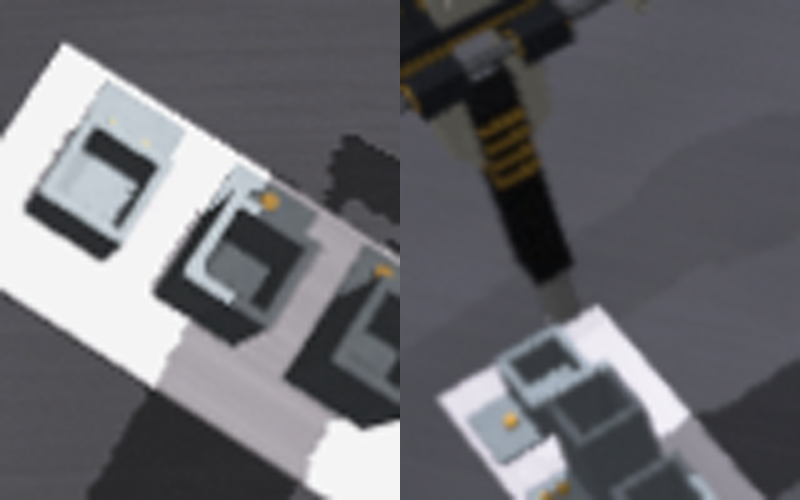

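The scene half shows g4 hanging with its plug end near (562,318), above well 4, whose rim is at (598,400). I'll check that against the projection.

```bash
python3 - <<'E'
from go import *
from bench import read_camera
s=read_camera('scene');p=env.observe()['tcp_pos']
for z in(-.152,-.107,.033):
    q=proj(s,p+[0,0,z])[0]; print(z,((q-[135,120]+.5)*5-.5+[400,0]).round(0))
E
```

```text
-0.152 [558. 311.]
-0.107 [541. 263.]
0.033 [479.  92.]
```

```bash
python3 -m crank "0 0 30 0 0 0;0 0 55 0 0 0;0 0 75 0 0 0;0 0 90 0 0 0;0 0 105 0 0 0;0 0 115 0 0 0;0 0 125 0 0 0;0 0 135 0 0 0;0 0 145 0 0 0;0 0 152 0 0 0"
python3 - <<'E'
from go import *
st()
E
python3 -m crank "0 0 5 0 0 0;0 0 10 0 0 0;0 0 14 0 0 0;0 0 17 0 0 0;0 0 17 0 0 0;0 0 17 0 0 0;0 0 17 0 0 0;0 0 17 0 0 0;0 0 17 0 0 0;0 0 17 0 0 0"
python3 - <<'E'
from go import *
st()
E
```

```text
t: 22.05
tcp_pos: [0.5246, -0.3156, 0.1873]
orientation: [-3.14, -0.001, 0.971]
force: [-0.1, 1.4, -1.8]
finger_gap: 0.0257
t 22.05 [ 0.5246 -0.3156  0.1873] [-3.14e+00 -1.00e-03  9.71e-01] gap 0.0257 q [ 0.35  0.44  0.2   1.7  -0.1   1.   -0.02] F [-0.1  1.4 -1.8]
t: 23.3
tcp_pos: [0.5247, -0.3156, 0.1704]
orientation: [-3.141, -0.001, 0.971]
force: [-0.2, 0.2, -1.8]
finger_gap: 0.0258
t 23.3 [ 0.5247 -0.3156  0.1704] [-3.141e+00 -1.000e-03  9.710e-01] gap 0.0258 q [ 0.35  0.46  0.2   1.72 -0.11  0.97 -0.01] F [-0.2  0.2 -1.8]
```

Inside without contact. Going down the last millimetres, then release.

```bash
python3 -m crank "0 0 2 0 0 0;0 0 4 0 0 0;0 0 6 0 0 0;0 0 7 0 0 0;0 0 7 0 0 0;0 0 7 0 0 0;0 0 7 0 0 0;0 0 7 0 0 0;0 0 7 0 0 0;0 0 7 0 0 0"
python3 -m crank "0 0 0 0 0 0;0 0 0 0 0 0;0 0 0 0 0 0;0 0 0 0 0 0;0 0 0 0 0 0;0 0 0 0 0 0;0 0 0 0 0 0;0 0 0 0 0 0;0 0 0 0 0 0;0 0 0 0 0 0" 60
python3 -m crank "0 0 -20 0 0 0;0 0 -40 0 0 0;0 0 -70 0 0 0;0 0 -120 0 0 0;0 0 -160 0 0 0;0 0 -160 0 0 0;0 0 -160 0 0 0;0 0 -160 0 0 0;0 0 -160 0 0 0;0 0 -160 0 0 0"
python3 - <<'E'
from go import *
from bench import read_camera
st(); rel([.534,.137,.12],down(3.133))
t=read_camera('top');s=read_camera('scene')
cv2.imwrite('pics/a5.png',np.hstack([crop(t,180,140,80,100,5),crop(s,135,120,80,100,5)]))
E
```

```text
t: 24.55
tcp_pos: [0.525, -0.3158, 0.1661]
orientation: [3.142, -0.001, 0.97]
force: [-4.1, 2.6, 13.8]
finger_gap: 0.0259
t: 25.8
tcp_pos: [0.525, -0.3158, 0.166]
orientation: [3.142, -0.001, 0.97]
force: [-0.1, -0.5, -0.4]
finger_gap: 0.0704
t: 27.05
tcp_pos: [0.5246, -0.3158, 0.3253]
orientation: [-3.14, -0.001, 0.97]
force: [0.8, 0.0, -0.1]
finger_gap: 0.07
t 27.05 [ 0.5246 -0.3158  0.3253] [-3.14e+00 -1.00e-03  9.70e-01] gap 0.07 q [ 0.33  0.33  0.22  1.55 -0.07  1.28 -0.04] F [ 0.8  0.  -0.1]
mm [ 378.7 -247.8  206. ] deg [ 0.000e+00 -1.000e-01 -1.239e+02] | 497.0 124.0
```

View pics/a5.png

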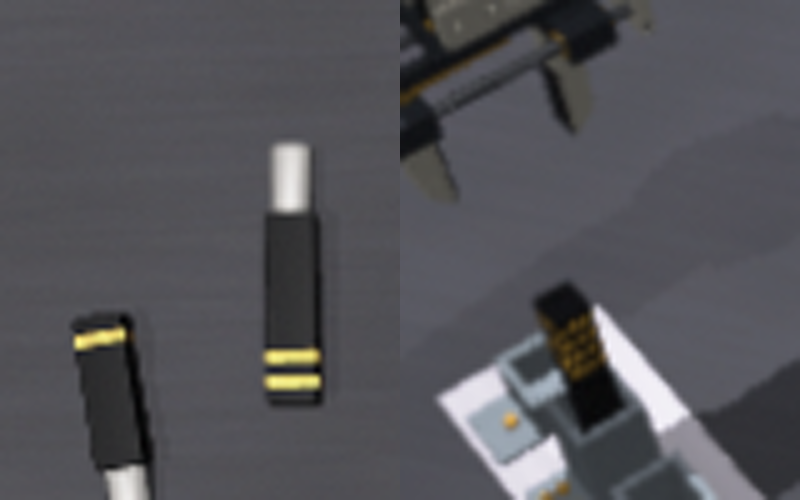

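g4 stands upright in well 4 (handle at (572,350)), and g2 and g1 are at the same pixels as before. On to g2, gripped 80 mm from the tip.

```bash
python3 -m crank "37 -25 0 0 0 -10;75 -50 0 0 0 -20;113 -75 0 0 0 -30;151 -99 0 0 0 -40;189 -124 0 0 0 -50;227 -149 0 0 0 -60;265 -174 0 0 0 -70;303 -198 0 0 0 -80;341 -223 10 0 0 -90;378 -248 30 0 0 -100" 0 40
python3 - <<'E'
from go import *
st(); rel([.521,.137,.004],down(3.133))
E
```

```text
t: 28.4
tcp_pos: [0.5344, 0.1377, 0.297]
orientation: [3.139, 0.002, 2.721]
force: [0.3, -0.2, -0.3]
finger_gap: 0.0922
t 28.4 [0.5344 0.1377 0.297 ] [3.139e+00 2.000e-03 2.721e+00] gap 0.0922 q [-0.08  0.24 -0.27  1.72  0.07  1.18  0.79] F [ 0.3 -0.2 -0.3]
mm [ 12.5  -7.  292.9] deg [  0.1   0.1 -23.6] | 293.0 24.0
```

```bash
python3 -m crank "12 -7 50 0 0 -8;12 -7 100 0 0 -16;12 -7 150 0 0 -23.6;12 -7 200 0 0 -23.6;12 -7 235 0 0 -23.6;12 -7 262 0 0 -23.6;12 -7 280 0 0 -23.6;12 -7 289 0 0 -23.6;12 -7 293 0 0 -23.6;12 -7 293 0 0 -23.6" 0 40
python3 -m crank "0 0 0 0 0 0;0 0 0 0 0 0;0 0 0 0 0 0;0 0 0 0 0 0;0 0 0 0 0 0;0 0 0 0 0 0;0 0 0 0 0 0;0 0 0 0 0 0;0 0 0 0 0 0;0 0 0 0 0 0" 255 50
python3 - <<'E'
from go import *
st(); rel([.51,.12,.3],down(1.474))
E
```

```text
t: 29.65
tcp_pos: [0.522, 0.1369, 0.0045]
orientation: [3.139, 0.004, 3.133]
force: [-0.2, 0.9, 0.0]
finger_gap: 0.0919
t: 30.9
tcp_pos: [0.522, 0.137, 0.0045]
orientation: [3.139, 0.004, 3.133]
force: [0.7, 0.9, -0.7]
finger_gap: 0.0258
t 30.9 [0.522  0.137  0.0045] [3.139 0.004 3.133] gap 0.0258 q [-0.11  0.61 -0.24  1.97  0.25  0.59  1.04] F [ 0.7  0.9 -0.7]
mm [  10.7  -16.5 -295.6] deg [ 0.3  0.1 95.1] | 296.0 95.0
```

```bash
python3 -m crank "0 0 -50 0 0 0;0 0 -100 0 0 0;0 0 -150 0 0 8;5 -5 -200 0 0 17;8 -10 -250 0 0 26;11 -16 -295 0 0 36;11 -16 -295 0 0 46;11 -16 -295 0 0 56;11 -16 -295 0 0 66;11 -16 -295 0 0 76" - 50
python3 - <<'E'
from go import *
st(); rel(lay(.079,.009,.005,.08),Rlay)
E
```

```text
t: 32.15
tcp_pos: [0.5091, 0.1203, 0.2989]
orientation: [3.138, -0.001, 1.801]
force: [-0.7, 0.9, -2.0]
finger_gap: 0.0257
t 32.15 [0.5091 0.1203 0.2989] [ 3.138e+00 -1.000e-03  1.801e+00] gap 0.0257 q [-0.15  0.18 -0.15  1.79  0.03  1.17 -0.08] F [-0.7  0.9 -2. ]
mm [-191.8  -25.5   89. ] deg [-7.2 44.5 17.8] | 213.0 48.0
```

```bash
python3 -m crank "-38 -5 0 -1.4 8.9 3.6;-77 -10 0 -2.9 17.8 7.1;-115 -15 0 -4.3 26.7 10.7;-153 -20 10 -5.8 35.6 14.2;-180 -24 30 -7.2 44.5 17.8;-192 -25 60 -7.2 44.5 17.8;-192 -25 89 -7.2 44.5 17.8;-192 -25 89 -7.2 44.5 17.8;-192 -25 89 -7.2 44.5 17.8;-192 -25 89 -7.2 44.5 17.8"
python3 - <<'E'
from go import *
st(); rel(lay(.079,.009,.005,.002),Rlay)
E
```

```text
t: 33.4
tcp_pos: [0.5295, -0.0721, 0.2111]
orientation: [3.138, -0.785, 1.478]
force: [0.4, 0.0, -2.4]
finger_gap: 0.0258
t 33.4 [ 0.5295 -0.0721  0.2111] [ 3.138 -0.785  1.478] gap 0.0258 q [ 0.49  0.52  0.05  1.79 -0.74  1.33  0.82] F [ 0.4  0.  -2.4]
mm [-1.  -1.4 79. ] deg [0.1 0.  0.2] | 79.0 0.0
```

```bash
python3 -m crank "-1 -1 20 0 0 0;-1 -1 35 0 0 0;-1 -1 48 0 0 0;-1 -1 58 0 0 0;-1 -1 66 0 0 0;-1 -1 71 0 0 0;-1 -1 75 0 0 0;-1 -1 77 0 0 0;-1 -1 77 0 0 0;-1 -1 77 0 0 0"
python3 -m crank "0 0 1 0 0 0;0 0 2 0 0 0;-1 0 3 0 0 0;-2 0 4 0 0 0;-2 0 4 0 0 0;-2 0 4 0 0 0;-2 0 4 0 0 0;-2 0 4 0 0 0;-2 0 4 0 0 0;-2 0 4 0 0 0"
python3 - <<'E'
from go import *
st(); rel(lay(.079,.009,.005,.002),Rlay)
E
```

```text
t: 34.65
tcp_pos: [0.5339, -0.0189, 0.156]
orientation: [3.137, -0.784, 1.478]
force: [0.8, 0.6, -1.2]
finger_gap: 0.0258
t: 35.9
tcp_pos: [0.5342, -0.0175, 0.1519]
orientation: [3.137, -0.784, 1.478]
force: [-1.0, -0.7, 4.0]
finger_gap: 0.0253
t 35.9 [ 0.5342 -0.0175  0.1519] [ 3.137 -0.784  1.478] gap 0.0253 q [ 0.44  0.58  0.01  1.87 -0.81  1.17  0.87] F [-1.  -0.7  4. ]
mm [ 2.  -0.6 -1.6] deg [0.1 0.1 0.2] | 3.0 0.0
```

Contact, same as before. Release, retract, and look.

```bash
python3 -m crank "0 0 0 0 0 0;0 0 0 0 0 0;0 0 0 0 0 0;0 0 0 0 0 0;0 0 0 0 0 0;0 0 0 0 0 0;0 0 0 0 0 0;0 0 -10 0 0 0;0 0 -20 0 0 0;0 0 -30 0 0 0" 60
python3 -m crank "0 0 -40 0 0 0;0 0 -80 0 0 0;0 0 -120 0 0 0;0 0 -120 0 0 0;0 0 -120 0 0 0;0 0 -120 0 0 0;0 0 -120 0 0 0;0 0 -120 0 0 0;0 0 -120 0 0 0;0 0 -120 0 0 0" 60
python3 - <<'E'
from go import *
from bench import read_camera
st(); rel(o+u*.24,Rup)
t=read_camera('top');s=read_camera('scene')
cv2.imwrite('pics/a6.png',np.hstack([crop(t,185,150,80,100,5),crop(s,210,160,80,100,5)]))
E
```

```text
t: 37.15
tcp_pos: [0.5322, -0.0396, 0.1739]
orientation: [3.136, -0.784, 1.478]
force: [-0.1, -1.2, 0.3]
finger_gap: 0.0704
t: 38.4
tcp_pos: [0.5237, -0.1238, 0.2588]
orientation: [3.136, -0.784, 1.478]
force: [-1.3, 1.2, 0.4]
finger_gap: 0.0701
t 38.4 [ 0.5237 -0.1238  0.2588] [ 3.136 -0.784  1.478] gap 0.0701 q [ 0.55  0.5   0.08  1.69 -0.7   1.46  0.8 ] F [-1.3  1.2  0.4]
mm [158.1  -0.4 142.3] deg [  0.2 -89.9   0. ] | 213.0 90.0
```

View pics/a6.png

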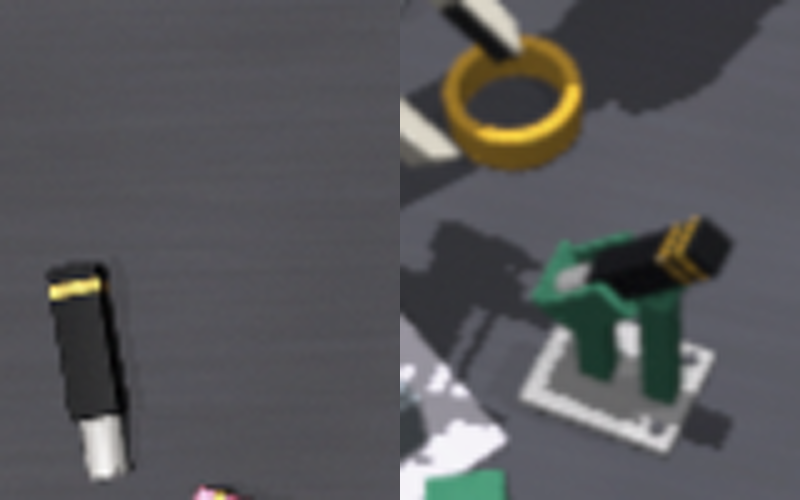

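g2 lies in the trough with its plug at the stop (575,275), and g1 hasn't moved. Regripping from above.

```bash
python3 -m crank "30 0 0 0 -10 0;60 0 0 0 -20 0;95 0 0 0 -30 0;125 0 0 0 -40 0;145 0 10 0 -50 0;158 0 30 0 -60 0;158 0 60 0 -70 0;158 0 90 0 -80 0;158 0 120 0 -90 0;158 0 142 0 -90 0" 60
python3 - <<'E'
from go import *
st(); rel(o+u*.102,Rup)
E
```

```text
t: 39.75
tcp_pos: [0.5422, 0.0916, 0.2648]
orientation: [-3.136, 0.789, 1.485]
force: [-1.0, -0.0, -0.4]
finger_gap: 0.0705
t 39.75 [0.5422 0.0916 0.2648] [-3.136  0.789  1.485] gap 0.0705 q [-0.54  0.56 -0.07  1.58  0.61  1.59 -0.88] F [-1.  -0.  -0.4]
mm [ -5.6   1.5 137.2] deg [0.1 0.2 0.5] | 137.0 1.0
```

```bash
python3 -m crank "-6 2 40 0 0 0;-6 2 75 0 0 0;-6 2 105 0 0 0;-6 2 120 0 0 0;-6 2 130 0 0 0;-6 2 137 0 0.2 0.5;-6 2 137 0 0.2 0.5;-6 2 137 0 0.2 0.5;-6 2 137 0 0.2 0.5;-6 2 137 0 0.2 0.5" 60
python3 -m crank "0 0 0 0 0 0;0 0 0 0 0 0;0 0 0 0 0 0;0 0 0 0 0 0;0 0 0 0 0 0;0 0 0 0 0 0;0 0 0 0 0 0;0 0 0 0 0 0;0 0 0 0 0 0;0 0 0 0 0 0" 255 55
python3 - <<'E'
from go import *
st(); rel(o+u*.102,Rup)
E
python3 -m crank "-8 0 0 0 0 0;-20 0 0 0 0 0;-40 0 -5 0 0 0;-70 0 -15 0 0 0;-100 0 -30 0 0 0;-110 0 -40 0 8 0;-120 0 -50 0 16 0;-130 0 -60 0 25 0;-130 0 -70 0 35 0;-130 0 -80 0 45 0"
python3 - <<'E'
from go import *
st(); rel([.6149,-.186,.27],down(.968))
E
```

```text
t: 41.0
tcp_pos: [0.5349, -0.0092, 0.1727]
orientation: [3.139, 0.786, 1.473]
force: [-0.4, 0.0, -0.1]
finger_gap: 0.0702
t: 42.25
tcp_pos: [0.5349, -0.0093, 0.1727]
orientation: [3.139, 0.786, 1.473]
force: [-0.6, -0.4, 0.8]
finger_gap: 0.026
t 42.25 [ 0.5349 -0.0093  0.1727] [3.139 0.786 1.473] gap 0.026 q [-0.44  0.59 -0.02  1.78  0.68  1.33 -0.92] F [-0.6 -0.4  0.8]
mm [ 0.3 -0.6  0.6] deg [ 0.2  0.  -0. ] | 1.0 0.0
t: 43.5
tcp_pos: [0.5308, -0.0454, 0.3239]
orientation: [3.136, -0.004, 1.475]
force: [-1.2, -0.1, -3.0]
finger_gap: 0.0258
t 43.5 [ 0.5308 -0.0454  0.3239] [ 3.136 -0.004  1.475] gap 0.0258 q [ 0.04  0.17 -0.    1.74 -0.    1.22 -0.06] F [-1.2 -0.1 -3. ]
mm [-132.2   96.8   53.9] deg [ 0.3 -0.3 29.1] | 172.0 29.0
```

```bash
python3 -m crank "-30 20 0 0 0 6;-60 44 0 0 0 12;-90 66 5 0 0 18;-120 88 15 0 0 24;-132 97 30 0 0 29;-132 97 45 0 0 29;-132 97 54 0.3 -0.3 29;-132 97 54 0.3 -0.3 29;-132 97 54 0.3 -0.3 29;-132 97 54 0.3 -0.3 29"
python3 - <<'E'
from go import *
from bench import read_camera
st(); rel([.6149,-.186,.14],down(.968))
s=read_camera('scene'); p=env.observe()['tcp_pos']
I=crop(s,150,140,100,100,6)
cv2.imwrite('pics/a7.png',I)
for z in(-.102,-.067,.033): print(((proj(s,p+[0,0,z])[0]-[150,140]+.5)*6).round(0))
E
```

```text
t: 44.75
tcp_pos: [0.6155, -0.1856, 0.2708]
orientation: [3.141, -0.001, 0.97]
force: [0.7, 0.4, -2.1]
finger_gap: 0.0254
t 44.75 [ 0.6155 -0.1856  0.2708] [ 3.141e+00 -1.000e-03  9.700e-01] gap 0.0254 q [ 0.15  0.42  0.14  1.54 -0.06  1.19 -0.3 ] F [ 0.7  0.4 -2.1]
mm [ -0.8  -0.3 130.8] deg [ 0.  -0.   0.1] | 131.0 0.0
[281. 483.]
[269. 442.]
[230. 314.]
```

View pics/a7.png

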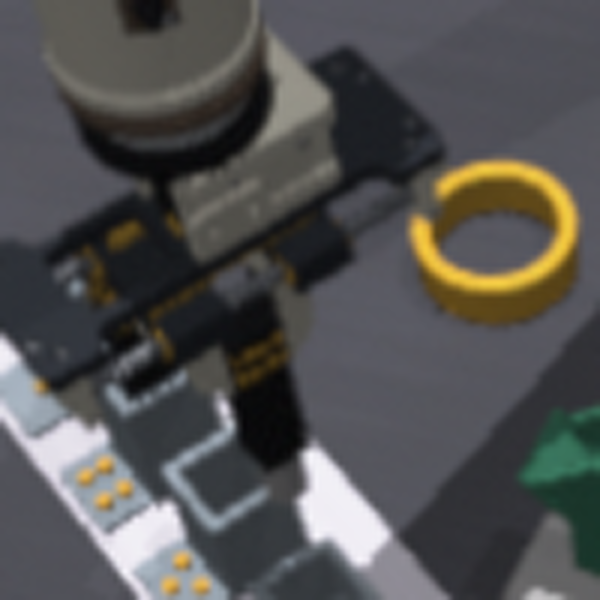

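g2 hangs over well 2 with its plug near (288,490), 9–12 px (1.5–2 mm) from the projection. Inserting.

```bash
python3 -m crank "-1 0 30 0 0 0;-1 0 55 0 0 0;-1 0 75 0 0 0;-1 0 90 0 0 0;-1 0 105 0 0 0;-1 0 115 0 0 0;-1 0 125 0 0 0;-1 0 135 0 0 0;-1 0 142 0 0 0;-1 0 148 0 0 0"
python3 - <<'E'
from go import *
st()
E
python3 -m crank "0 0 2 0 0 0;0 0 4 0 0 0;0 0 6 0 0 0;0 0 7 0 0 0;0 0 8 0 0 0;0 0 8 0 0 0;0 0 8 0 0 0;0 0 8 0 0 0;0 0 8 0 0 0;0 0 8 0 0 0"
```

```text
t: 46.05
tcp_pos: [0.615, -0.1865, 0.1223]
orientation: [3.141, -0.001, 0.97]
force: [-0.2, 0.8, -2.4]
finger_gap: 0.0257
t 46.05 [ 0.615  -0.1865  0.1223] [ 3.141e+00 -1.000e-03  9.700e-01] gap 0.0257 q [ 0.16  0.56  0.12  1.67 -0.08  0.91 -0.28] F [-0.2  0.8 -2.4]
t: 47.3
tcp_pos: [0.6156, -0.1866, 0.1164]
orientation: [3.14, -0.001, 0.97]
force: [-3.4, 1.7, 10.2]
finger_gap: 0.0259
```

```bash
python3 -m crank "0 0 0 0 0 0;0 0 0 0 0 0;0 0 0 0 0 0;0 0 0 0 0 0;0 0 0 0 0 0;0 0 0 0 0 0;0 0 0 0 0 0;0 0 0 0 0 0;0 0 0 0 0 0;0 0 0 0 0 0" 60
python3 -m crank "0 0 -20 0 0 0;0 0 -40 0 0 0;0 0 -70 0 0 0;0 0 -120 0 0 0;0 0 -180 0 0 0;0 0 -180 0 0 0;0 0 -180 0 0 0;0 0 -180 0 0 0;0 0 -180 0 0 0;0 0 -180 0 0 0"
python3 - <<'E'
from go import *
st(); rel([.480,.231,.25],down(.123))
E
```

```text
t: 48.55
tcp_pos: [0.6156, -0.1867, 0.1164]
orientation: [3.14, -0.001, 0.97]
force: [0.4, 0.1, -0.5]
finger_gap: 0.0698
t: 49.8
tcp_pos: [0.6148, -0.1866, 0.2955]
orientation: [3.141, -0.001, 0.97]
force: [0.0, -0.6, 0.4]
finger_gap: 0.0701
t 49.8 [ 0.6148 -0.1866  0.2955] [ 3.141e+00 -1.000e-03  9.700e-01] gap 0.0701 q [ 0.15  0.4   0.14  1.51 -0.06  1.24 -0.3 ] F [ 0.  -0.6  0.4]
mm [ 268.1 -347.4   45.6] deg [-0.  -0.1 48.5] | 441.0 49.0
```

```bash
python3 -m crank "33 -43 0 0 0 6;67 -87 0 0 0 12;100 -130 0 0 0 18;134 -174 0 0 0 24;167 -217 0 0 0 30;201 -260 0 0 0 36;234 -304 0 0 0 42;268 -347 20 0 0 48.5;268 -347 45 0 0 48.5;268 -347 45 0 0 48.5" 60 40
python3 - <<'E'
from go import *
from bench import read_camera
st()
t=read_camera('top');s=read_camera('scene')
cv2.imwrite('pics/a8.png',np.hstack([cv2.resize(crop(t,150,120,200,150,4),(533,400))[:, :],cv2.resize(crop(s,130,130,80,120,4),(267,400))]))
rel([.480,.231,.004],down(.123))
# plain checks of g1 (dark handle + band) seen by scene camera
for n,c in(('t',t),('s',s)):
    for d in(-.055,-.025,.055): print(n,d,proj(c,[.4571+d*np.cos(.123),.2283+d*np.sin(.123),.013])[0].round(1))
E
```

```text
t: 51.05
tcp_pos: [0.4786, 0.2304, 0.2486]
orientation: [3.14, 0.004, 0.125]
force: [-0.0, -1.4, 0.9]
finger_gap: 0.0704
t 51.05 [0.4786 0.2304 0.2486] [3.14  0.004 0.125] gap 0.0704 q [-0.51  0.24  0.01  1.83 -0.    1.07 -1.94] F [-0.  -1.4  0.9]
mm [ -0.8  -1.2 246.9] deg [ 0.  -0.  -0.1] | 247.0 0.0
t -0.055 [206.6 245.4]
t -0.025 [205.  233.9]
t 0.055 [200.9 203.4]
s -0.055 [342.7 221.6]
s -0.025 [342.1 229.2]
s 0.055 [340.5 250.5]
```

View pics/a8.png

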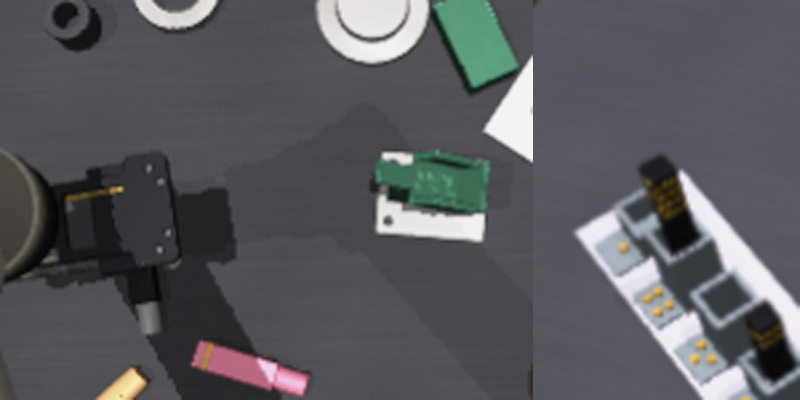

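g4 and g2 stand in wells 4 and 2, and g1's plug end at (149,332) matches the prediction, so it hasn't moved. Grasping g1.

```bash
python3 -m crank "-1 -1 50 0 0 0;-1 -1 100 0 0 0;-1 -1 150 0 0 0;-1 -1 190 0 0 0;-1 -1 215 0 0 0;-1 -1 230 0 0 0;-1 -1 240 0 0 0;-1 -1 244 0 0 0;-1 -1 247 0 0 0;-1 -1 247 0 0 0" 60 40
python3 -m crank "0 0 0 0 0 0;0 0 0 0 0 0;0 0 0 0 0 0;0 0 0 0 0 0;0 0 0 0 0 0;0 0 0 0 0 0;0 0 0 0 0 0;0 0 0 0 0 0;0 0 0 0 0 0;0 0 0 0 0 0" 255 50
python3 - <<'E'
from go import *
st(); rel([.5,.12,.3],down(1.474))
E
```

```text
t: 52.4
tcp_pos: [0.4801, 0.2309, 0.0043]
orientation: [-3.141, -0.001, 0.122]
force: [0.2, 0.2, 0.1]
finger_gap: 0.07
t: 53.65
tcp_pos: [0.4803, 0.2311, 0.0044]
orientation: [-3.141, -0.002, 0.122]
force: [1.2, 0.3, -0.7]
finger_gap: 0.0254
t 53.65 [0.4803 0.2311 0.0044] [-3.141e+00 -2.000e-03  1.220e-01] gap 0.0254 q [-0.5   0.59  0.    1.99 -0.    0.56 -1.95] F [ 1.2  0.3 -0.7]
mm [   6.5  112.6 -295.7] deg [  0.   -0.1 -77.5] | 316.0 77.0
```

```bash
python3 -m crank "0 0 -50 0 0 0;0 0 -100 0 0 -8;0 0 -150 0 0 -17;1 20 -200 0 0 -26;3 50 -250 0 0 -36;6 80 -295 0 0 -46;6 112 -295 0 0 -56;6 112 -295 0 0 -66;6 112 -295 0 0 -77;6 112 -295 0 0 -77.5" - 50
python3 - <<'E'
from go import *
st(); rel(lay(.078,.009,.005,.08),Rlay)
E
```

```text
t: 54.9
tcp_pos: [0.4987, 0.12, 0.2988]
orientation: [3.142, -0.0, 1.473]
force: [0.2, -0.3, -2.1]
finger_gap: 0.0257
t 54.9 [0.4987 0.12   0.2988] [ 3.142 -0.     1.473] gap 0.0257 q [-0.17  0.16 -0.14  1.81  0.02  1.17 -0.41] F [ 0.2 -0.3 -2.1]
mm [-189.    48.1   89.9] deg [ 0. 45. -0.] | 215.0 45.0
```

```bash
python3 -m crank "-38 10 0 0 9 0;-77 20 0 0 18 0;-115 30 0 0 27 0;-153 40 10 0 36 0;-180 48 30 0 45 0;-189 48 60 0 45 0;-189 48 90 0 45 0;-189 48 90 0 45 0;-189 48 90 0 45 0;-189 48 90 0 45 0"
python3 - <<'E'
from go import *
st(); rel(lay(.078,.009,.005,.002),Rlay)
E
```

```text
t: 56.15
tcp_pos: [0.5289, -0.0727, 0.2103]
orientation: [3.139, -0.784, 1.476]
force: [-0.4, -0.1, -2.1]
finger_gap: 0.0259
t 56.15 [ 0.5289 -0.0727  0.2103] [ 3.139 -0.784  1.476] gap 0.0259 q [ 0.49  0.52  0.06  1.79 -0.75  1.33  0.83] F [-0.4 -0.1 -2.1]
mm [-1.  -0.9 78.9] deg [0.1 0.1 0.1] | 79.0 0.0
```

```bash
python3 -m crank "-1 -1 20 0 0 0;-1 -1 35 0 0 0;-1 -1 48 0 0 0;-1 -1 58 0 0 0;-1 -1 66 0 0 0;-1 -1 71 0 0 0;-1 -1 75 0 0 0;-1 -1 77 0 0 0;-1 -1 77 0 0 0;-1 -1 77 0 0 0"
python3 -m crank "0 0 1 0 0 0;0 0 2 0 0 0;-1 0 3 0 0 0;-2 0 4 0 0 0;-2 0 4 0 0 0;-2 0 4 0 0 0;-2 0 4 0 0 0;-2 0 4 0 0 0;-2 0 4 0 0 0;-2 0 4 0 0 0"
python3 - <<'E'
from go import *
st(); rel(lay(.078,.009,.005,.002),Rlay)
E
```

```text
t: 57.4
tcp_pos: [0.5333, -0.0195, 0.1552]
orientation: [3.138, -0.784, 1.475]
force: [-0.4, 0.5, -1.2]
finger_gap: 0.026
t: 58.65
tcp_pos: [0.5335, -0.0182, 0.1511]
orientation: [3.138, -0.784, 1.476]
force: [-1.9, -1.4, 1.9]
finger_gap: 0.0256
t 58.65 [ 0.5335 -0.0182  0.1511] [ 3.138 -0.784  1.476] gap 0.0256 q [ 0.43  0.58  0.02  1.87 -0.81  1.18  0.87] F [-1.9 -1.4  1.9]
mm [ 2.1 -0.1 -1.7] deg [0.1 0.1 0.1] | 3.0 0.0
```

```bash
python3 -m crank "0 0 0 0 0 0;0 0 0 0 0 0;0 0 0 0 0 0;0 0 0 0 0 0;0 0 0 0 0 0;0 0 0 0 0 0;0 0 0 0 0 0;0 0 -10 0 0 0;0 0 -20 0 0 0;0 0 -30 0 0 0" 60
python3 -m crank "0 0 -40 0 0 0;0 0 -80 0 0 0;0 0 -120 0 0 0;0 0 -120 0 0 0;0 0 -120 0 0 0;0 0 -120 0 0 0;0 0 -120 0 0 0;0 0 -120 0 0 0;0 0 -120 0 0 0;0 0 -120 0 0 0" 60
python3 - <<'E'
from go import *
from bench import read_camera
st(); rel(o+u*.22,Rup)
s=read_camera('scene')
cv2.imwrite('pics/a9.png',crop(s,210,180,80,80,6))
E
```

```text
t: 59.9
tcp_pos: [0.5315, -0.0402, 0.173]
orientation: [3.137, -0.784, 1.476]
force: [-0.3, -0.2, 0.7]
finger_gap: 0.0703
t: 61.15
tcp_pos: [0.523, -0.1245, 0.258]
orientation: [3.137, -0.784, 1.476]
force: [0.5, -0.1, 0.3]
finger_gap: 0.0702
t 61.15 [ 0.523  -0.1245  0.258 ] [ 3.137 -0.784  1.476] gap 0.0702 q [ 0.54  0.5   0.09  1.7  -0.7   1.46  0.81] F [ 0.5 -0.1  0.3]
mm [ 1.392e+02 -1.000e-01  1.422e+02] deg [  0.2 -89.9  -0.1] | 199.0 90.0
```

View pics/a9.png

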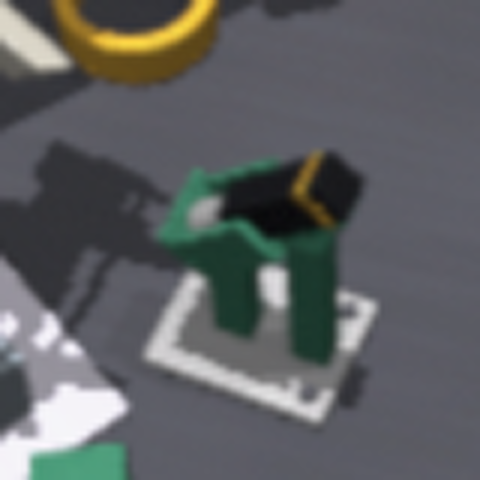

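g1 lies in the trough with its plug at the stop (205,212) and its upper end free.

```bash
python3 -m crank "28 0 0 0 -10 0;55 0 0 0 -20 0;85 0 0 0 -30 0;115 0 0 0 -40 0;130 0 10 0 -50 0;139 0 30 0 -60 0;139 0 60 0 -70 0;139 0 90 0 -80 0;139 0 120 0 -90 0;139 0 142 0 -90 0" 60
python3 - <<'E'
from go import *
st(); rel(o+u*.080,Rup)
E
```

```text
t: 62.45
tcp_pos: [0.5406, 0.0777, 0.2506]
orientation: [-3.135, 0.789, 1.484]
force: [0.0, -0.6, -0.8]
finger_gap: 0.0703
t 62.45 [0.5406 0.0777 0.2506] [-3.135  0.789  1.484] gap 0.0703 q [-0.54  0.56 -0.04  1.61  0.61  1.54 -0.88] F [ 0.  -0.6 -0.8]
mm [ -5.7   2.  139.3] deg [0.  0.2 0.4] | 139.0 0.0
```

```bash
python3 -m crank "-6 2 40 0 0 0;-6 2 75 0 0 0;-6 2 105 0 0 0;-6 2 120 0 0 0;-6 2 130 0 0 0;-6 2 139 0 0.2 0.4;-6 2 139 0 0.2 0.4;-6 2 139 0 0.2 0.4;-6 2 139 0 0.2 0.4;-6 2 139 0 0.2 0.4" 60
python3 -m crank "0 0 0 0 0 0;0 0 0 0 0 0;0 0 0 0 0 0;0 0 0 0 0 0;0 0 0 0 0 0;0 0 0 0 0 0;0 0 0 0 0 0;0 0 0 0 0 0;0 0 0 0 0 0;0 0 0 0 0 0" 255 55
python3 - <<'E'
from go import *
st(); rel(o+u*.08,Rup)
E
python3 -m crank "-8 0 0 0 0 0;-20 0 0 0 0 0;-40 0 -5 0 0 0;-70 0 -15 0 0 0;-100 0 -30 0 0 0;-110 0 -40 0 8 0;-120 0 -50 0 16 0;-130 0 -60 0 25 0;-130 0 -70 0 35 0;-130 0 -80 0 45 0"
python3 - <<'E'
from go import *
st(); rel([.4789,-.3838,.33],down(.968))
E
```

```text
t: 63.7
tcp_pos: [0.5329, -0.0245, 0.1571]
orientation: [3.141, 0.786, 1.475]
force: [-0.0, 0.1, -0.5]
finger_gap: 0.0703
t: 64.95
tcp_pos: [0.5328, -0.0245, 0.1571]
orientation: [3.141, 0.786, 1.475]
force: [-1.7, 1.3, 1.1]
finger_gap: 0.0257
t 64.95 [ 0.5328 -0.0245  0.1571] [3.141 0.786 1.475] gap 0.0257 q [-0.44  0.6   0.    1.8   0.69  1.28 -0.92] F [-1.7  1.3  1.1]
mm [0.1 0.  0.7] deg [0.1 0.  0. ] | 1.0 0.0
t: 66.2
tcp_pos: [0.5291, -0.0607, 0.3083]
orientation: [3.138, -0.004, 1.475]
force: [-0.2, 0.1, -3.3]
finger_gap: 0.0259
t 66.2 [ 0.5291 -0.0607  0.3083] [ 3.138 -0.004  1.475] gap 0.0259 q [ 0.05  0.18  0.01  1.76 -0.01  1.19 -0.02] F [-0.2  0.1 -3.3]
mm [-326.3  -18.9  -23.2] deg [ 0.2 -0.3 29. ] | 328.0 29.0
```

```bash
python3 -m crank "-38 -2 -20 0 0 4;-77 -4 -35 0 0 7;-115 -6 -35 0 0 11;-154 -9 -35 0 0 15;-192 -11 -35 0 0 19;-230 -13 -35 0 0 22;-269 -16 -35 0 0 25;-310 -18 -30 0 0 29;-326 -19 -23 0.2 -0.3 29;-326 -19 -23 0.2 -0.3 29"
python3 - <<'E'
from go import *
from bench import read_camera
st(); rel([.4789,-.3838,.12],down(.968))
s=read_camera('scene'); p=env.observe()['tcp_pos']
cv2.imwrite('pics/b1.png',crop(s,120,110,100,100,6))
E
```

```text
t: 67.45
tcp_pos: [0.4771, -0.3842, 0.3294]
orientation: [-3.139, 0.001, 0.967]
force: [0.1, 0.5, -1.5]
finger_gap: 0.0254
t 67.45 [ 0.4771 -0.3842  0.3294] [-3.139e+00  1.000e-03  9.670e-01] gap 0.0254 q [ 0.42  0.33  0.28  1.54 -0.09  1.29  0.11] F [ 0.1  0.5 -1.5]
mm [  1.5   1.8 209.4] deg [-0.2  0.  -0.1] | 209.0 0.0
```

```bash
python3 -m crank "1 2 40 0 0 0;1 2 80 0 0 0;1 2 115 0 0 0;1 2 145 0 0 0;1 2 170 0 0 0;1 2 185 0 0 0;1 2 195 0 0 0;1 2 203 -0.2 0 0;1 2 209 -0.2 0 0;1 2 209 -0.2 0 0"
python3 - <<'E'
from go import *
st()
E
python3 -m crank "0 0 4 0 0 0;0 0 8 0 0 0;0 0 12 0 0 0;0 0 16 0 0 0;0 0 19 0 0 0;0 0 19 0 0 0;0 0 19 0 0 0;0 0 19 0 0 0;0 0 19 0 0 0;0 0 19 0 0 0"
python3 - <<'E'
from go import *
st()
E
```

```text
t: 68.75
tcp_pos: [0.4801, -0.3827, 0.1206]
orientation: [3.14, -0.001, 0.969]
force: [-0.1, 0.5, -1.3]
finger_gap: 0.0255
t 68.75 [ 0.4801 -0.3827  0.1206] [ 3.14e+00 -1.00e-03  9.69e-01] gap 0.0255 q [ 0.45  0.53  0.24  1.75 -0.16  0.88  0.16] F [-0.1  0.5 -1.3]
t: 70.0
tcp_pos: [0.4802, -0.3827, 0.1017]
orientation: [3.14, -0.001, 0.969]
force: [-0.1, 0.9, -2.1]
finger_gap: 0.0258
t 70.0 [ 0.4802 -0.3827  0.1017] [ 3.14e+00 -1.00e-03  9.69e-01] gap 0.0258 q [ 0.45  0.55  0.23  1.76 -0.17  0.84  0.16] F [-0.1  0.9 -2.1]
```

```bash
python3 -m crank "0 0 2 0 0 0;0 0 4 0 0 0;0 0 5 0 0 0;0 0 6 0 0 0;0 0 7 0 0 0;0 0 8 0 0 0;0 0 9 0 0 0;0 0 9 0 0 0;0 0 9 0 0 0;0 0 9 0 0 0"
```

```text
t: 71.25
tcp_pos: [0.4803, -0.3829, 0.0946]
orientation: [3.14, -0.001, 0.969]
force: [-3.4, 2.7, 12.2]
finger_gap: 0.0256
```

Firm contact at the floor height (0.0946 m; the others came 2 mm above nominal as well). Release, retreat, final look.

```bash
python3 -m crank "0 0 0 0 0 0;0 0 0 0 0 0;0 0 0 0 0 0;0 0 0 0 0 0;0 0 0 0 0 0;0 0 0 0 0 0;0 0 0 0 0 0;0 0 0 0 0 0;0 0 0 0 0 0;0 0 0 0 0 0" 60
python3 -m crank "0 0 -20 0 0 0;0 0 -40 0 0 0;0 0 -70 0 0 0;0 0 -120 0 0 0;0 0 -180 0 0 0;0 0 -240 0 0 0;0 0 -240 0 0 0;0 0 -240 0 0 0;0 0 -240 0 0 0;0 0 -240 0 0 0"
python3 -m crank "60 0 0 0 0 0;120 0 0 0 0 0;180 0 0 0 0 0;240 0 0 0 0 0;300 0 0 0 0 0;360 0 0 0 0 0;400 0 0 0 0 0;400 0 0 0 0 0;400 0 0 0 0 0;400 0 0 0 0 0"
python3 - <<'E'
from go import *
from bench import read_camera
st()
t=read_camera('top');s=read_camera('scene')
cv2.imwrite('pics/b2.png',np.hstack([crop(t,340,110,110,120,4)[:, :400],crop(s,135,150,100,120,4)]))
E
```

```text
t: 72.5
tcp_pos: [0.4803, -0.3829, 0.0946]
orientation: [3.14, -0.001, 0.969]
force: [-0.1, 0.4, 0.3]
finger_gap: 0.0702
t: 73.75
tcp_pos: [0.4793, -0.3824, 0.3332]
orientation: [-3.141, -0.001, 0.969]
force: [0.2, -0.2, 0.2]
finger_gap: 0.0699
t: 75.0
tcp_pos: [0.7051, -0.0551, 0.3335]
orientation: [-3.141, 0.0, 0.966]
force: [0.0, 0.1, 0.9]
finger_gap: 0.0702
t 75.0 [ 0.7051 -0.0551  0.3335] [-3.141  0.     0.966] gap 0.0702 q [-0.05  0.51  0.14  1.26 -0.07  1.37 -0.52] F [0.  0.1 0.9]
```

View pics/b2.png

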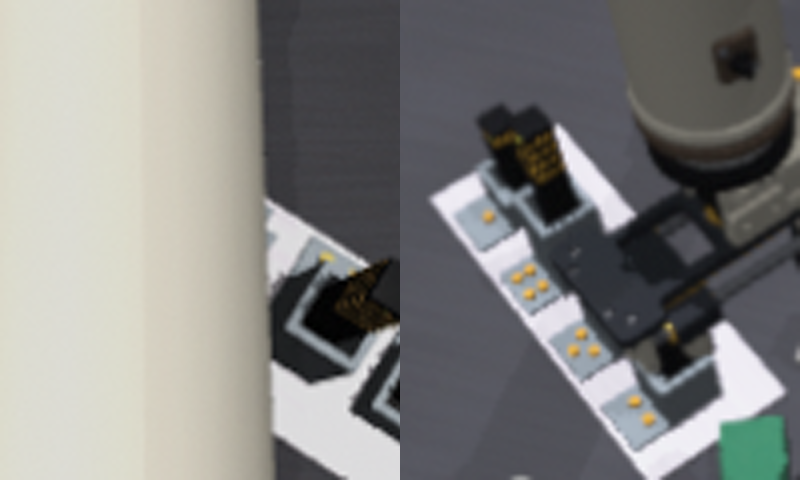

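All three stand in their own wells, with g1 at (500,140), g4 at (545,165) and g2 at (680,350), partly hidden by the raised gripper, which is touching nothing. Handing in.

```bash
python3 -c "
from bench import env; print(env.close_job())"
```

```text
the job is handed in; nothing more can be done
None
```

I put the three gauges on the bench back in their own wells, longest to shortest: g4, then g2, then g1. The second-longest, g3, was absent. I laid each one in the trough and let go of it there. I then regripped it by its upper end, lowered it plug down until it touched the floor, and let go. I left the pink look-alike alone. The job was handed in at about 75 s and reported no verdict.

- **Seating:** each plug met firm contact (10–14 N) about 2 mm above the floor height I had worked out. I read that as fully home. The readings agree with each other, and the difference is within the camera calibration and how far I could tell where the gauge was gripped.
- **Final picture:** g4 and g1 stand upright in wells 4 and 1. g2 was partly hidden behind the raised gripper in that picture, but an earlier one, taken after it was let go, showed it standing in well 2.
- **Gripper and surroundings:** at hand-in the gripper was open, held clear at 0.33 m, with almost no force on it. I noticed no pump parts or tools moved, but I did not measure their positions at the end.

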